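# Line up the polishing kit and open the safety-capped bottle

### The job

Set out the polishing kit on the wooden board: first stand the clay jar on the dark disc right beside the bottle and the flat tin on the disc at the end of the board, both upright and centred, so that bottle, jar and tin make one straight row. Then open the bottle's safety cap: press it down, twist it anticlockwise until it comes free, lift it straight off and finish still holding it in the gripper, level, about 5 cm above the mouth of the bottle. Do not let go of the cap, and leave the lion, the candlestick and the bowl of beads where they are.

Things in the scene. Friction and masses are not known exactly. Their poses are not given: they have to be found in the camera images.
- board: Fixed teak board, 110 mm (x) by 320 mm (y), 18 mm thick. Origin at the centre of its underside on the shelf; y along its length, z up. The bottle stands at its +y end, the two dark discs (flush, 68 mm across) along the middle line.
- near_disc (a point): Centre of the dark disc next to the bottle (middle of the board, 105 mm from the bottle's axis), on the board's top face, 18 mm above the shelf. The jar goes here.
- far_disc (a point): Centre of the dark disc at the board's end away from the bottle (105 mm beyond near_disc), on the board's top face. The tin goes here.
- jar: Loose clay jar with a wooden lid, the taller of the two: diameter 52 mm up to 46 mm, lid 49 mm diameter from 50 to 64 mm (its top). About 0.2 kg. Origin at the centre of its underside, z up. Stands on the shelf at the start.
- tin: Loose flat steel tin, diameter 60 mm (lid 61 mm), 40 mm high. About 0.2 kg. Origin at the centre of its underside, z up. Stands on the shelf at the start.
- bottle: Square plastic bottle clamped to the board (it cannot move or turn), 66 mm square, shoulder 70 mm above its underside; under the cap a neck 40 mm across whose sprung rubber stopper reaches 109 mm when the cap is off (the mouth). Origin at the centre of its underside, on the board's top face (18 mm above the shelf), z up along the neck's axis.
- cap: White round ribbed safety cap on the bottle, loose, 30 g, 34 mm high, 49 to 50 mm in diameter, with a flared rim 60 mm in diameter around its lowest 5 mm. Origin at the centre of its underside, z up; locked, its origin is 77 mm above the bottle's and its x axis lies along the bottle's x axis.
- cap_top (a point): Centre of the cap's top. A spring holds the cap up with about 5 N. Pushed down 4.5 mm or more (it bottoms at 7 mm, 8 N), it turns anticlockwise from above to a stop at about 80 degrees (clockwise is blocked). Turned 58 to 75 degrees (best 66) it is free and lifts straight off. Pushed or turned less, it stays locked.
- lion: Bystander: carved ebony lion on a plinth of 50 by 120 mm, about 115 mm high. Origin at the centre of its underside. Leave alone.
- candlestick: Bystander: pewter candlestick, foot 84 mm across, 140 mm high. Origin at the centre of its underside. Leave alone.
- bowl: Bystander: copper bowl of beads on the turntable, 110 mm across, 40 mm high. Origin at the centre of its underside. Leave alone.

How it is judged:
By the outcome, as a careful person would: the job done as asked, in the order asked, and still so for the second after the job is handed in, while the arm keeps its last pose, push and grip.
It also fails if it takes over 69 s, if anything falls off the work surface, if the arm or the gripper's body presses on something with over 40 N, if the wrist force passes 120 N, or if a joint passes its speed limit or range.

### The arm

A 6-joint arm with a two-finger parallel gripper is mounted at the origin on the work surface. World frame = base frame: x ahead of the robot, y to its left, z up, the work surface at z = 0. Lengths are in m, angles in rad, forces in N, time in s.
With the tool pointing down it reaches from about 0.375 to 0.9 m from the base axis. Payload 3.1 kg.
Tool frame: the origin (TCP) lies midway between the tips of the shut fingers; the grasp point (between the pads) lies 19 mm behind it; z points along the fingers, y is the line along which they close (so a half turn about z gives the same grasp; the last joint's range is limited). The gripper opens to 85 mm and grips with 20 to 120 N. Pads are 22 mm wide; open, the fingers measure 114 mm over their backs; the gripper's body (76 mm by 85 mm) begins 54 mm behind the grasp point. The pads swing forward as they close: fully open they stand 13 mm farther back than shut.
Start: joints at [0.995, 0.527, 1.433, -0, 1.181, -0.178], TCP at [0.242, 0.576, 0.231] pointing down, gripper open.
Joint ranges: [-3.08, 3.08], [-0.75, 2.2], [0.22, 2.44], [-1.43, 4.57], [0, 2.65], [-2.85, 2.85]. Speed limits (rad/s): [2.79, 2.79, 3.14, 3.14, 3.14, 3.14].

### API

Orientations are given as a unit quaternion [x, y, z, w].
In Python, from station import manip gives the robot as it stands. The module is installed in compiled form; this text tells all that it offers.
- The arm moves only by the tool apply_moves, never from a script. Its arguments are lists of equal length, an entry for each row: "claw": the gripper's target within -1 to 1 (fully open at 1, half-way at 0, shut at -1); "travel": the shift along the tool's x, y, z scaled (see below), a list of three; "turn": the turn, a rotation vector about the tool's x, y, z scaled (see below), a list of three. In form: {"claw": [claw, ...], "travel": [[dx, dy, dz], ...], "turn": [[rx, ry, rz], ...]}. A call has 1 to 5 rows; each row is the pose to reach, as a shift and turn from the pose commanded when the call began, along the tool's axes at that moment, turning the shorter way round; what a row does not reach only later rows make up. The controller multiplies each number of a shift by 800 mm and each number of a turn by 180 degrees. A row lasts 1/12 s, in which the tool goes at most 41.7 mm and 7.16 degrees, less where a joint would pass 70% of its speed; a pose out of reach is approached as far as the arm can. A call with a number of a shift or a turn outside -1 to 1 is refused whole. A call with a gripper value outside its range is refused whole. The fingers move at their own pace and stop on an object; "newtons" is the grip in N (left out, the last holds). Time passes only in rows, so rows that repeat a pose let the fingers close. It gives the time, the measured TCP pose, the force, the opening and the grip force at its end, in the units of the state.
- manip.sense(): the state, without advancing time (a new reading comes with each control period).
- manip.snapshot(name): name is "scene" or "side" or "wrist"; returns a dict with "pixels" (480x640x3 uint8, red, green, blue), "depth" (480x640 float32, m along the optical axis (not along the pixel's ray), 0 where there is no reading), "intrinsics" (3x3 intrinsics, pixels), "R" (3x3) and "t" (3): a world point X has camera coordinates R X + t. Camera axes: x right, y down, z forward; pixel columns grow to the right and rows downward; lengths in m; the calibration is good to about 2 mm. A picture is of the moment at which its call begins.
- manip.sign_off(): hands the job in; it is judged then, once.
The state is a dict: "t": time; "q": joint angles; "qd": joint speeds; "tau": joint torques, N m; "tcp_pos": TCP position; "tool_rot": TCP orientation; "force": force on the tool from outside, world axes, zero at the start; "ft_torque": the same for the moment, N m; "finger_gap": opening from 0.0 (shut) to 1.0 (fully open); "gripper_force": force on a finger pad.
Only numpy, scipy, OpenCV 4.12 (cv2) and the standard library are available. Lean on these libraries where they do the work, as an engineer would, in place of code of your own. Each camera call takes 0.05 s, during which the arm holds its last target. There are 200 camera calls.

## Working session

There is one attempt and no reset: what is moved stays moved. The work goes in short steps, Python scripts to look and compute and a tool call to move; the robot and the scene stay as the last step left them, time stands still between calls to the robot, and variables do not carry over. Pictures are saved under pics/ and viewed, at most 10 in all, crops included, and the job is handed in when it is done.

Besides the shell and the picture viewer there is one more tool, called as name(argument=value, ...) on one line, values as JSON. apply_moves: Moves the arm, as the interface text tells. Shifts and turns lie within -1 to 1; 1 stands for 800 mm of shift or 180 degrees of turn. Its arguments: {"type":"object","properties":{"claw":{"type":"array","items":{"type":"number"}},"travel":{"type":"array","items":{"type":"array","items":{"type":"number"}}},"turn":{"type":"array","items":{"type":"array","items":{"type":"number"}}},"newtons":{"type":"number"}},"required":["claw","travel","turn"]}

```bash
ls; mkdir -p pics
python3 - <<'E'
from station import manip
import cv2,pickle
s=manip.sense();print(s)
d={n:manip.snapshot(n) for n in("scene","side")}
pickle.dump(d,open("a.pkl","wb"))
for n in d:
    cv2.imwrite(f"pics/{n}0.png",d[n]["pixels"][:,:,::-1]); print(n,d[n]["intrinsics"].tolist(),d[n]["R"].tolist(),d[n]["t"])
E
```

```text
pics
{'t': 0.0, 'q': array([ 9.94509312e-01,  5.28439877e-01,  1.43393957e+00,  9.34623041e-06,
        1.18140586e+00, -1.78485043e-01]), 'qd': array([ 1.20264102e-03, -5.48140550e-06, -1.12182793e-03, -1.36152548e-05,
       -1.52498561e-03,  8.51553306e-05]), 'tau': array([-1.15164468e-03, -4.42346191e+01, -1.78024310e+01, -3.06787178e-04,
        8.32945516e-03, -8.00546445e-06]), 'tcp_pos': array([0.24167454, 0.5755852 , 0.23033793]), 'tool_rot': array([ 1.97593729e-01,  9.80283386e-01, -1.01759024e-03, -4.08005850e-04]), 'force': array([ 0.45940019,  0.43743996, -0.54198733]), 'ft_torque': array([0.00092754, 0.00935639, 0.0190532 ]), 'gripper_force': 0.0, 'finger_gap': 0.997705793008708}
scene [[509.92732087313567, 0.0, 311.9656304087409], [0.0, 509.92732087313567, 240.6431594607187], [0.0, 0.0, 1.0]] [[0.7646155292100646, 0.644386256838292, 0.011377367390914493], [0.4577394210918979, -0.5305476640519202, -0.7134380131080104], [-0.4536934150605088, 0.5507136535142254, -0.7006259750849573]] [-0.46268116 -0.13800089  1.58194772]
side [[530.8254328461264, 0.0, 321.4391241715727], [0.0, 530.8254328461264, 236.59457304078438], [0.0, 0.0, 1.0]] [[0.8760092287086975, -0.4817850854726619, 0.022157676622164578], [-0.2642491370647556, -0.5178914664852264, -0.8136097482837295], [0.4034603137580258, 0.7068745011371406, -0.58098899719736]] [-0.46070148  0.27351541  0.96495681]
```

View pics/scene0.png

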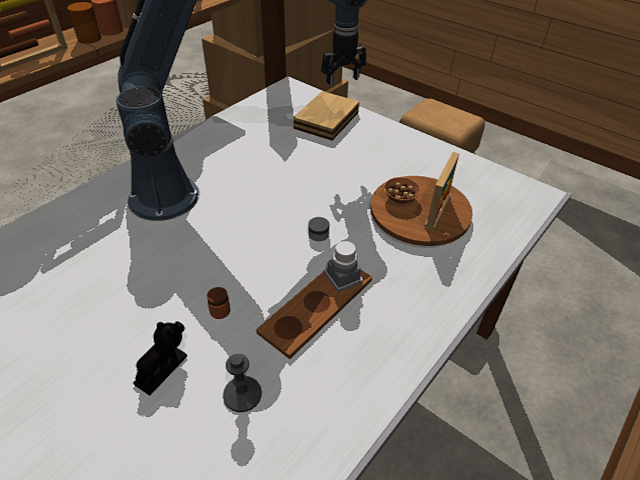

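View pics/side0.png

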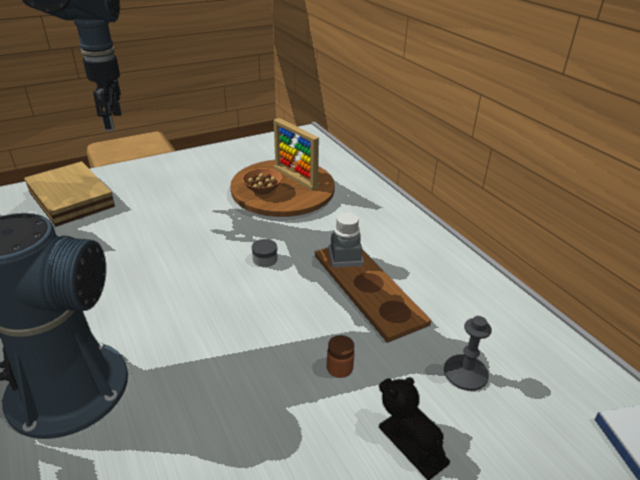

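Scene view: the tin is at (319,229) and the jar at (218,303). The discs are at (317,302) and (288,328), with the cap at (345,250). The lion (160,358) and candlestick (240,385) stand near the jar and the far disc. The side view shows the same layout: tin (264,252), jar (340,356), discs (369,283) and (395,311), cap (347,225).

```bash
cat > h.py <<'E'
import numpy as np,cv2
def cloud(d):
    K,R,t=d["intrinsics"],d["R"],d["t"];v,u=np.mgrid[:480,:640];z=d["depth"]
    P=np.stack([(u-K[0,2])/K[0,0]*z,(v-K[1,2])/K[1,1]*z,z],-1)
    return (P-t)@R
def ray(d,uv,h):
    K,R,t=d["intrinsics"],d["R"],d["t"];uv=np.atleast_2d(uv).astype(float)
    D=np.c_[(uv-K[[0,1],[2,2]])/[K[0,0],K[1,1]],np.ones(len(uv))]@R; C=-R.T@t
    return C+D*((h-C[2])/D[:,2])[:,None]
E
python3 - <<'E'
import pickle
from h import *
D=pickle.load(open("a.pkl","rb"))
win={"scene":{"tin":(300,210,340,248,.040),"jar":(200,280,236,325,.064),"cap":(328,238,362,265,.129)},
"side":{"tin":(245,232,285,272,.040),"jar":(320,330,362,382,.064),"cap":(330,208,366,240,.129)}}
dsc={"scene":{"near":(317,302),"far":(288,328)},"side":{"near":(369,283),"far":(395,311)}}
for n,d in D.items():
    P=cloud(d);hsv=cv2.cvtColor(d["pixels"],cv2.COLOR_RGB2HSV)
    for k,(a,b,c,e,h) in win[n].items():
        p=P[b:e,a:c].reshape(-1,3);q=p[abs(p[:,2]-h)<.006]
        (cx,cy),r=cv2.minEnclosingCircle(q[:,:2].astype(np.float32))
        print(n,k,"npix",len(q),"zmax",np.percentile(p[:,2],99).round(4),"med z",np.median(q[:,2]).round(4),"mean",q[:,:2].mean(0).round(4),"circ",round(cx,4),round(cy,4),round(r,4))
    # board
    x0,y0,x1,y1=(250,230,380,362) if n=="scene" else (308,240,435,345)
    m=np.zeros((480,640),np.uint8);H=hsv[...,0];S=hsv[...,1]
    m[y0:y1,x0:x1]=((S>80)&(H<25))[y0:y1,x0:x1]*255
    m=(m>0)&(abs(P[...,2]-.018)<.006); 
    q=P[m]; rect=cv2.minAreaRect(q[:,:2].astype(np.float32));print(n,"board",rect,"z",np.median(q[:,2]))
    V=hsv[...,2]
    for k,(u,v) in dsc[n].items():
        g=V[m]; 
        print(k,"V at",V[v,u],"board median",np.median(g))
        w=np.zeros_like(m);w[v-20:v+21,u-22:u+23]=1
        mm=(m&w&(V<(int(V[v,u])+np.median(g))/2)).astype(np.uint8)
        nn,L,st,ce=cv2.connectedComponentsWithStats(mm);i=L[v,u]
        ys,xs=np.where(L==i);X=ray(d,np.c_[xs,ys],.018)
        c,r=cv2.minEnclosingCircle(X[:,:2].astype(np.float32));print(n,k,len(xs),"mean",X.mean(0).round(4),"circ",c,r,st[i])
E
```

```text
scene tin npix 250 zmax 0.1271 med z 0.0377 mean [0.4712 0.1846] circ 0.4714 0.1856 0.0317
scene jar npix 253 zmax 0.0647 med z 0.0616 mean [ 0.4624 -0.1883] circ 0.4615 -0.1875 0.0264
scene cap npix 243 zmax 0.1308 med z 0.1268 mean [0.6372 0.084 ] circ 0.6369 0.0861 0.027
scene board ((0.6357897520065308, -0.020228296518325806), (0.3228195905685425, 0.1111033707857132), 89.30451202392578) z 0.01592611273982844
near V at 50 board median 82.0
scene near 274 mean [ 0.6259 -0.0212  0.018 ] circ (0.6353257298469543, -0.019577234983444214) 0.03400331363081932 [304 291  23  21 274]
far V at 49 board median 82.0
scene far 513 mean [ 0.6348 -0.1244  0.018 ] circ (0.635345995426178, -0.12399368733167648) 0.034100890159606934 [274 316  29  24 513]
side tin npix 356 zmax 0.0424 med z 0.0394 mean [0.4685 0.1804] circ 0.471 0.1838 0.0333
side jar npix 464 zmax 0.0662 med z 0.0636 mean [ 0.4592 -0.1921] circ 0.4598 -0.1907 0.0261
side cap npix 248 zmax 0.1307 med z 0.1283 mean [0.6335 0.0795] circ 0.6338 0.0833 0.0274
side board ((0.6326169967651367, -0.023867353796958923), (0.32065457105636597, 0.11241717636585236), 88.7628402709961) z 0.017795275448613382
near V at 59 board median 89.0
side near 300 mean [ 0.6239 -0.0236  0.018 ] circ (0.6342349648475647, -0.02159997448325157) 0.034279197454452515 [354 273  26  20 300]
far V at 59 board median 89.0
side far 556 mean [ 0.6316 -0.127   0.018 ] circ (0.6322736144065857, -0.12616749107837677) 0.03445841372013092 [379 301  32  22 556]
```

apply_moves(claw=[1,1,1,1,1], travel=[[-0.21,-0.135,0],[-0.21,-0.135,0],[-0.21,-0.135,0],[-0.21,-0.135,0],[-0.21,-0.135,0]], turn=[[0,0,0.1867],[0,0,0.1867],[0,0,0.1867],[0,0,0.1867],[0,0,0.1867]])

```text
t: 0.52
tcp_pos: [0.3559, 0.409, 0.2309]
tool_rot: [0.475, 0.88, -0.001, 0.0]
force: [0.5, 0.0, -0.3]
finger_gap: 0.999
gripper_force: 0.0
```

```bash
cat > m.py <<'E'
# print the move to target pos (world) with finger-axis yaw (deg), tool down
import sys,numpy as np
from scipy.spatial.transform import Rotation as R
from station import manip
def go(x,y,z,yaw,s=None):
    s=s or manip.sense();T=R.from_quat(s["tool_rot"]);a=np.radians(yaw)
    yy=np.array([np.cos(a),np.sin(a),0]);zz=np.array([0,0,-1.]);G=R.from_matrix(np.c_[np.cross(yy,zz),yy,zz])
    d=T.inv().apply(np.array([x,y,z])-s["tcp_pos"]);r=(T.inv()*G).as_rotvec()
    print("t",round(s["t"],2),"tcp",s["tcp_pos"].round(4),"q",s["q"].round(3),"F",s["force"].round(1),"gap",round(s["finger_gap"],3),round(s["gripper_force"],1))
    print("travel",(d/.8).round(4),"turn",(r/np.pi).round(4),"mm",np.linalg.norm(d).round(4)*1000,"deg",np.degrees(np.linalg.norm(r)).round(2))
if __name__=="__main__": go(*map(float,sys.argv[1:5]))
E
python3 m.py .5 .2 .23 0
```

```text
t 0.52 tcp [0.3559 0.409  0.2309] q [ 6.490e-01  4.170e-01  1.640e+00 -1.000e-03  1.085e+00  6.900e-02] F [ 0.5  0.  -0.3] gap 0.999 0.0
travel [-0.3173  0.0073  0.0014] turn [-0.0003  0.0004  0.1848] mm 253.9 deg 33.26
```

apply_moves(claw=[1,1,1,1,1], travel=[[-0.25,-0.027,0],[-0.25,-0.027,0],[-0.25,-0.027,0],[-0.25,-0.027,0],[-0.25,-0.027,0]], turn=[[0,0,0.1848],[0,0,0.1848],[0,0,0.1848],[0,0,0.1848],[0,0,0.1848]])

```text
t: 0.93
tcp_pos: [0.4485, 0.2305, 0.2311]
tool_rot: [0.707, 0.707, -0.0, 0.0]
force: [0.9, -0.4, 0.6]
finger_gap: 0.998
gripper_force: 0.0
```

```bash
python3 m.py .48 -.10 .25 0;python3 - <<'E'
from station import manip
import cv2,pickle
d=manip.snapshot("wrist");pickle.dump(d,open("w1.pkl","wb"));cv2.imwrite("pics/w1.png",d["pixels"][:,:,::-1])
print((-d["R"].T@d["t"]).round(3),d["R"].round(3).tolist(),d["intrinsics"][0,0])
E
```

```text
t 0.93 tcp [0.4485 0.2305 0.2311] q [ 2.530e-01  3.660e-01  1.731e+00 -1.000e-03  1.045e+00  2.540e-01] F [ 0.9 -0.4  0.6] gap 0.998 0.0
travel [-0.4131  0.0396 -0.0234] turn [-0.0001  0.0002 -0.0002] mm 332.5 deg 0.05
[0.449 0.299 0.374] [[1.0, 0.0, -0.001], [0.0, -0.964, 0.264], [-0.0, -0.264, -0.964]] 401.58128845142744
```

View pics/w1.png

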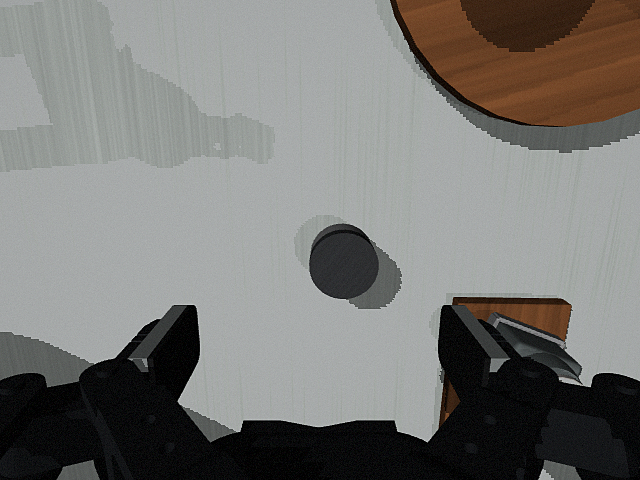

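The wrist view shows the tin's top at about (344,262) between the open fingers, and the board's corner at (455,300). Now I'll measure the tin from this view and drive toward the jar.

```bash
cat >> h.py <<'E'
def top(d,h,xy,rad=.06,tol=.006):
    "circle on points of the depth cloud near height h and near xy"
    P=cloud(d).reshape(-1,3);q=P[(abs(P[:,2]-h)<tol)&(np.hypot(*(P[:,:2]-xy).T)<rad)]
    c,r=cv2.minEnclosingCircle(q[:,:2].astype(np.float32))
    return len(q),np.median(q[:,2]).round(4),q[:,:2].mean(0).round(4),np.round(c,4),round(r,4)
E
python3 - <<'E'
import pickle
from h import *
print(top(pickle.load(open("w1.pkl","rb")),.04,[.471,.185]))
E
```

```text
(3688, np.float64(0.0399), array([0.4702, 0.1875]), array([0.4702, 0.1863]), 0.0308)
```

apply_moves(claw=[1,1,1,1,1], travel=[[-0.255,0.02,0],[-0.255,0.02,0],[-0.255,0.02,0],[-0.255,0.02,0],[-0.255,0.02,0]], turn=[[0,0,0],[0,0,0],[0,0,0],[0,0,0],[0,0,0]])

```text
t: 1.4
tcp_pos: [0.4646, 0.0273, 0.2312]
tool_rot: [0.705, 0.709, -0.0, -0.0]
force: [-0.2, -0.3, -0.0]
finger_gap: 0.999
gripper_force: 0.0
```

apply_moves(claw=[1,1,1,1,1], travel=[[-0.18,0,0],[-0.18,0,0],[-0.18,0,0],[-0.18,0,0],[-0.18,0,0]], turn=[[0,0,0],[0,0,0],[0,0,0],[0,0,0],[0,0,0]])

```text
t: 1.82
tcp_pos: [0.4667, -0.1191, 0.2313]
tool_rot: [0.707, 0.707, -0.0, 0.001]
force: [-0.7, -0.1, 0.7]
finger_gap: 0.999
gripper_force: 0.0
```

```bash
python3 - <<'E'
from station import manip
from h import *
d=manip.snapshot("wrist");cv2.imwrite("pics/w2.png",d["pixels"][:,:,::-1])
print(top(d,.064,[.461,-.189]), top(d,.064,[.461,-.189],tol=.003))
E
python3 m.py .461 -.189 .1 0
```

```text
(2620, np.float64(0.0638), array([ 0.4613, -0.1863]), array([ 0.4613, -0.1875]), 0.0249) (2550, np.float64(0.0639), array([ 0.4613, -0.1868]), array([ 0.4613, -0.1875]), 0.0249)
t 1.87 tcp [ 0.4659 -0.1166  0.231 ] q [-0.479  0.334  1.786  0.     1.021 -0.481] F [-0.8 -0.2 -0.1] gap 0.994 0.0
travel [-0.0905 -0.0063  0.1638] turn [-0.0001 -0.0001  0.0007] mm 149.79999999999998 deg 0.12
```

View pics/w2.png

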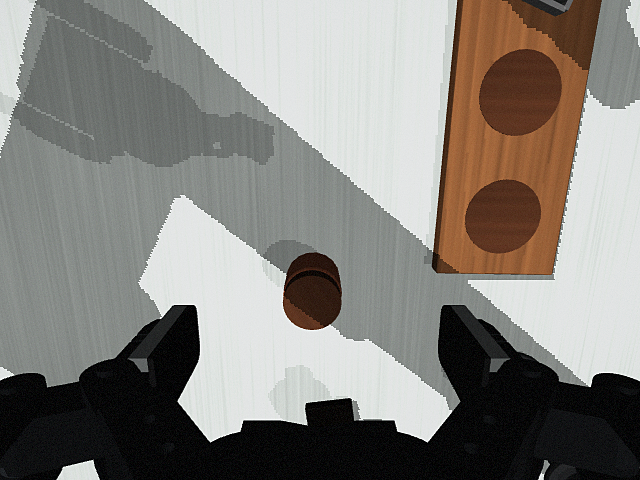

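The wrist view shows the jar lid at (312,302), the near disc at (520,92) and the far disc at (503,216). Before descending I'll measure the discs here and check the lion and candlestick clearances.

Run:
```python
from station import manip
import pickle
from h import *
d=manip.snapshot("wrist");hsv=cv2.cvtColor(d["pixels"],cv2.COLOR_RGB2HSV);V=hsv[...,2].astype(int)
for n,(u,v) in {"near":(520,92),"far":(503,216)}.items():
    m=(cv2.GaussianBlur(hsv[...,2],(3,3),0)<(V[v,u]+V[150,510])//2+5).astype(np.uint8)
    _,L=cv2.connectedComponents(m);M=(L==L[v,u])
    if n=="near": M[:46]=0
    ys,xs=np.where(M);X=ray(d,np.c_[xs,ys],.018);c,r=cv2.minEnclosingCircle(X[:,:2].astype(np.float32));print(n,len(xs),V[v,u],V[150,510],X.mean(0).round(4),np.round(c,4),r)
P=cloud(d)
print("board z",P[150,505:515,2].round(4))
D=pickle.load(open("a.pkl","rb"))
for n,b in {"scene":{"lion":(125,315,192,395),"candle":(220,350,265,415)},"side":{"lion":(375,370,455,479),"candle":(440,312,495,392)}}.items():
    for k,(x0,y0,x1,y1) in b.items():
        p=cloud(D[n])[y0:y1,x0:x1].reshape(-1,3);p=p[(p[:,2]>.015)&(p[:,2]<.15)];print(n,k,np.percentile(p,1,axis=0).round(3),np.percentile(p,99,axis=0).round(3))
```

```text
near 5612 80 162 [ 0.6344 -0.018   0.018 ] [ 0.6347 -0.0189] 0.03469553589820862
far 4422 82 162 [ 0.6329 -0.123   0.018 ] [ 0.6332 -0.1234] 0.03465072065591812
board z [0.0177 0.018  0.0184 0.0179 0.0183 0.0176 0.0172 0.0176 0.0178 0.0177]
scene lion [ 0.461 -0.446  0.018] [ 0.511 -0.309  0.111]
scene candle [ 0.647 -0.334  0.015] [ 0.691 -0.29   0.139]
side lion [ 0.449 -0.449  0.017] [ 0.503 -0.313  0.113]
side candle [ 0.641 -0.339  0.015] [ 0.688 -0.291  0.141]
```

apply_moves(claw=[1,1,1,1,1], travel=[[-0.045,-0.003,0],[-0.0886,-0.0058,0],[-0.0886,-0.0058,0.05],[-0.0886,-0.0058,0.1],[-0.0886,-0.0058,0.14]], turn=[[0,0,0],[0,0,0],[0,0,0],[0,0,0],[0,0,0]])

```text
t: 2.33
tcp_pos: [0.4612, -0.184, 0.1178]
tool_rot: [0.705, 0.71, 0.0, -0.001]
force: [-0.2, 0.6, 1.0]
finger_gap: 1.0
gripper_force: 0.0
```

apply_moves(claw=[1,1,1,1,1], travel=[[0,0,0.05],[0,0,0.09],[0,0,0.12],[0,0,0.1425],[0,0,0.1425]], turn=[[0,0,0],[0,0,0],[0,0,0],[0,0,0],[0,0,0]])

```text
t: 2.75
tcp_pos: [0.4597, -0.1824, 0.0022]
tool_rot: [0.704, 0.71, -0.001, -0.004]
force: [0.4, 1.0, 0.5]
finger_gap: 1.0
gripper_force: 0.0
```

```bash
python3 m.py .4613 -.1875 .003 0
```

```text
t 2.75 tcp [ 0.4597 -0.1824  0.0022] q [-0.604  0.763  1.903  0.     0.484 -0.613] F [0.4 1.  0.5] gap 1.0 0.0
travel [-0.0064  0.0019 -0.001 ] turn [-0.002  -0.0015  0.0027] mm 5.4 deg 0.66
```

apply_moves(claw=[1,1], travel=[[0,0,0],[0,0,0]], turn=[[0,0,0],[0,0,0]])

```text
t: 2.92
tcp_pos: [0.4622, -0.1849, 0.0061]
tool_rot: [0.704, 0.71, 0.0, 0.0]
force: [-0.2, -1.0, 0.6]
finger_gap: 1.0
gripper_force: 0.0
```

```bash
python3 m.py .4613 -.1875 .003 0
```

```text
t 2.92 tcp [ 0.4622 -0.1849  0.0061] q [-0.605  0.755  1.9    0.     0.485 -0.613] F [-0.2 -1.   0.6] gap 1.0 0.0
travel [-0.0032 -0.0012  0.0039] turn [0.0002 0.0001 0.0024] mm 4.2 deg 0.44
```

apply_moves(claw=[1,1,-1,-1,-1], travel=[[-0.0032,-0.0012,0.002],[-0.0032,-0.0012,0.002],[-0.0032,-0.0012,0.002],[-0.0032,-0.0012,0.002],[-0.0032,-0.0012,0.002]], turn=[[0,0,0.0024],[0,0,0.0024],[0,0,0.0024],[0,0,0.0024],[0,0,0.0024]], newtons=40)

```text
t: 3.33
tcp_pos: [0.461, -0.1887, 0.0043]
tool_rot: [0.708, 0.706, 0.0, 0.001]
force: [2.3, 0.7, 3.6]
finger_gap: 0.608
gripper_force: 1.3
```

apply_moves(claw=[-1,-1,-1,-1,-1], travel=[[0,0,0],[0,0,0],[0,0,0],[0,0,0],[0,0,0]], turn=[[0,0,0],[0,0,0],[0,0,0],[0,0,0],[0,0,0]])

```text
t: 3.75
tcp_pos: [0.461, -0.1887, 0.0044]
tool_rot: [0.708, 0.706, 0.0, 0.001]
force: [0.3, 0.1, 5.2]
finger_gap: 0.596
gripper_force: 39.2
```

```bash
python3 m.py .6346 -.0185 .15 -.8
```

```text
t 3.75 tcp [ 0.461  -0.1887  0.0044] q [-0.613  0.758  1.9   -0.     0.482 -0.611] F [0.3 0.1 5.2] gap 0.596 39.2
travel [ 0.213   0.2168 -0.1819] turn [0.0003 0.0002 0.0039] mm 283.3 deg 0.7
```

apply_moves(claw=[-1,-1,-1,-1,-1], travel=[[0,0,-0.03],[0,0,-0.075],[0,0,-0.12],[0.03,0.03,-0.16],[0.06,0.06,-0.16]], turn=[[0,0,0.0039],[0,0,0.0039],[0,0,0.0039],[0,0,0.0039],[0,0,0.0039]])

```text
t: 4.17
tcp_pos: [0.5105, -0.1427, 0.1365]
tool_rot: [0.714, 0.701, 0.001, 0.004]
force: [1.2, -0.2, -2.1]
finger_gap: 0.595
gripper_force: 40.8
```

apply_moves(claw=[-1,-1,-1,-1,-1], travel=[[0.033,0.034,0],[0.066,0.068,0],[0.1,0.102,0],[0.13,0.133,0],[0.152,0.156,0]], turn=[[0,0,0],[0,0,0],[0,0,0],[0,0,0],[0,0,0]])

```text
t: 4.58
tcp_pos: [0.6366, -0.018, 0.1313]
tool_rot: [0.711, 0.703, 0.0, -0.0]
force: [-1.1, -1.1, -1.8]
finger_gap: 0.597
gripper_force: 40.7
```

apply_moves(claw=[-1,-1,-1], travel=[[0,0,0],[0,0,0],[0,0,0]], turn=[[0,0,0],[0,0,0],[0,0,0]])

```text
t: 4.83
tcp_pos: [0.6337, -0.0206, 0.1308]
tool_rot: [0.712, 0.702, -0.001, -0.001]
force: [1.0, 0.2, -2.5]
finger_gap: 0.598
gripper_force: 40.8
```

```bash
python3 m.py .6346 -.0197 .0234 -.8;python3 - <<'E'
from station import manip
from h import *
d=manip.snapshot("wrist");cv2.imwrite("pics/w3.png",d["pixels"][:,:,::-1])
s=manip.sense();t=s["tcp_pos"]
print(t,top(d,t[2]+.0596,t[:2],rad=.035,tol=.004))
E
```

```text
t 4.83 tcp [ 0.6337 -0.0206  0.1308] q [-2.080e-01  6.610e-01  1.493e+00 -1.000e-03  9.910e-01 -1.940e-01] F [ 1.   0.2 -2.5] gap 0.598 40.8
travel [0.0011 0.0015 0.1342] turn [-0.001  -0.0001  0.0001] mm 107.39999999999999 deg 0.18
[ 0.6336192  -0.02104709  0.13096688] (15912, np.float64(0.1901), array([ 0.6339, -0.008 ]), array([ 0.6337, -0.0077]), 0.0324)
```

View pics/w3.png

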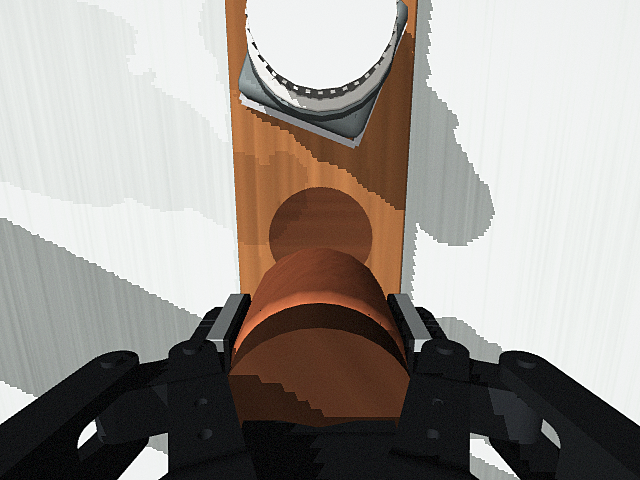

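The jar is held upright. Its lid front edge is near row 328 and the near disc is visible at (320,235). The bottle itself is turned relative to the board.

Run:
```python
from station import manip
from h import *
d=manip.snapshot("wrist");P=cloud(d)
for r in range(318,345,3): print(r,P[r,322].round(4),d["pixels"][r,322])
# lid-top points, cylinder front edge fit
t=manip.sense()["tcp_pos"]
q=P[327:415,235:405].reshape(-1,3);q=q[abs(q[:,2]-(t[2]+.0596))<.003]
hull=cv2.convexHull(q[:,:2].astype(np.float32)).reshape(-1,2);hull=hull[hull[:,1]>np.median(q[:,1])]
from scipy.optimize import least_squares
f=least_squares(lambda c:np.hypot(*(hull-c).T)-.0245,q[:,:2].mean(0),loss="soft_l1",f_scale=.001);print("tcp",t.round(4),"lid centre",f.x.round(4),len(hull),np.polyfit(q[:,1],q[:,2],1)[0],np.polyfit(q[:,0],q[:,2],1)[0])
```

```text
318 [0.6349 0.0045 0.1859] [40 23 18]
321 [0.6349 0.0037 0.1858] [42 26 18]
324 [0.6349 0.0043 0.1887] [38 27 16]
327 [0.6349 0.004  0.1894] [30 16  7]
330 [0.6349 0.0033 0.1896] [84 49 31]
333 [0.6349 0.0038 0.192 ] [86 51 34]
336 [0.6349 0.0024 0.1908] [83 49 30]
339 [0.6349 0.0013 0.1902] [88 54 37]
342 [0.6349 0.0007 0.1905] [87 50 32]
tcp [ 0.6338 -0.0214  0.1312] lid centre [ 0.6338 -0.0197] 24 -0.004778648054129159 -0.002636533183175119
```

apply_moves(claw=[-1,-1,-1,-1,-1], travel=[[0.0015,0.001,0.04],[0.0015,0.001,0.08],[0.0015,0.001,0.11],[0.0015,0.001,0.13],[0.0015,0.001,0.1335]], turn=[[0,0,0],[0,0,0],[0,0,0],[0,0,0],[0,0,0]])

```text
t: 5.35
tcp_pos: [0.6336, -0.0204, 0.0225]
tool_rot: [0.713, 0.701, -0.002, -0.002]
force: [0.1, 0.3, -2.5]
finger_gap: 0.596
gripper_force: 40.9
```

apply_moves(claw=[-1,-1,-1], travel=[[0,0,0],[0,0,0],[0,0,0]], turn=[[0,0,0],[0,0,0],[0,0,0]])

```text
t: 5.6
tcp_pos: [0.6369, -0.02, 0.0263]
tool_rot: [0.712, 0.702, 0.001, 0.001]
force: [-0.4, -0.7, -2.4]
finger_gap: 0.594
gripper_force: 40.9
```

```bash
python3 m.py .6346 -.0202 .0222 -.8
```

```text
t 5.6 tcp [ 0.6369 -0.02    0.0263] q [-0.207  0.812  1.534 -0.     0.793 -0.192] F [-0.4 -0.7 -2.4] gap 0.594 40.9
travel [-0.0003 -0.0028  0.0051] turn [ 0.0007  0.0001 -0.0002] mm 4.7 deg 0.13
```

apply_moves(claw=[-1,-1,-1], travel=[[0,0,0],[0,0,0],[0,0,0]], turn=[[0,0,0],[0,0,0],[0,0,0]])

```text
t: 5.85
tcp_pos: [0.6365, -0.0194, 0.0257]
tool_rot: [0.712, 0.702, 0.0, 0.001]
force: [0.5, 0.7, -2.3]
finger_gap: 0.591
gripper_force: 40.9
```

```bash
python3 m.py .6346 -.0202 .0222 -.8;python3 - <<'E'
from station import manip
import pickle
from h import *
d=manip.snapshot("wrist");pickle.dump(d,open("w4.pkl","wb"));P=cloud(d)
t=manip.sense()["tcp_pos"];print(t)
q=P[327:415,235:405].reshape(-1,3);q=q[abs(q[:,2]-(t[2]+.0596))<.003]
hull=cv2.convexHull(q[:,:2].astype(np.float32)).reshape(-1,2);hull=hull[hull[:,1]>np.median(q[:,1])]
from scipy.optimize import least_squares
f=least_squares(lambda c:np.hypot(*(hull-c).T)-.0245,q[:,:2].mean(0),loss="soft_l1",f_scale=.001);print(f.x,np.median(q[:,2]))
E
```

```text
t 5.85 tcp [ 0.6365 -0.0194  0.0257] q [-0.206  0.813  1.534 -0.     0.793 -0.192] F [ 0.5  0.7 -2.3] gap 0.591 40.9
travel [-0.001  -0.0023  0.0044] turn [0.0004 0.0001 0.    ] mm 4.0 deg 0.07
[ 0.63634584 -0.01937255  0.02554177]
[ 0.63620245 -0.01802193] 0.08519956542495702
```

apply_moves(claw=[-1,-1,-1,-1,-1], travel=[[-0.0006,-0.002,0.0012],[-0.0006,-0.002,0.0024],[-0.0006,-0.002,0.0035],[-0.0006,-0.002,0.0035],[-0.0006,-0.002,0.0035]], turn=[[0,0,0],[0,0,0],[0,0,0],[0,0,0],[0,0,0]])

```text
t: 6.32
tcp_pos: [0.6342, -0.0198, 0.0224]
tool_rot: [0.712, 0.702, -0.0, -0.0]
force: [-1.3, 0.3, 1.3]
finger_gap: 0.599
gripper_force: 41.2
```

```bash
python3 m.py .6346 -.0202 .0222 -.8
```

```text
t 6.32 tcp [ 0.6342 -0.0198  0.0224] q [-0.207  0.817  1.539 -0.     0.786 -0.193] F [-1.3  0.3  1.3] gap 0.599 41.2
travel [-0.0005  0.0005  0.0003] turn [-0.0002 -0.      0.    ] mm 0.6 deg 0.04
```

apply_moves(claw=[-1,1,1,1,1], travel=[[0,0,0.0005],[0,0,0.0005],[0,0,0.0005],[0,0,0.0005],[0,0,0.0005]], turn=[[0,0,0],[0,0,0],[0,0,0],[0,0,0],[0,0,0]])

```text
t: 6.73
tcp_pos: [0.6347, -0.0199, 0.0216]
tool_rot: [0.712, 0.702, 0.0, 0.0]
force: [-0.2, 0.6, 0.5]
finger_gap: 0.999
gripper_force: 0.0
```

apply_moves(claw=[1,1,1,1,1], travel=[[0,0,-0.02],[0,0,-0.06],[0,0,-0.11],[0,0,-0.16],[0,0,-0.21]], turn=[[0,0,0],[0,0,0],[0,0,0],[0,0,0],[0,0,0]])

```text
t: 7.15
tcp_pos: [0.6341, -0.0198, 0.191]
tool_rot: [0.712, 0.702, -0.0, -0.0]
force: [0.9, -0.8, -0.8]
finger_gap: 0.998
gripper_force: 0.0
```

apply_moves(claw=[1,1,1,1,1], travel=[[0,0,-0.015],[0,0,-0.015],[0,0,-0.015],[0,0,-0.015],[0,0,-0.015]], turn=[[0,0,0],[0,0,0],[0,0,0],[0,0,0],[0,0,0]])

```text
t: 7.57
tcp_pos: [0.6328, -0.0196, 0.199]
tool_rot: [0.712, 0.702, -0.001, -0.002]
force: [0.1, -0.3, -0.6]
finger_gap: 1.002
gripper_force: 0.0
```

```bash
python3 m.py .4702 .1863 .2 -.8;python3 - <<'E'
from station import manip
import pickle
from h import *
d=manip.snapshot("wrist");pickle.dump(d,open("w5.pkl","wb"));cv2.imwrite("pics/w5.png",d["pixels"][:,:,::-1])
print("jar",top(d,.082,[.6346,-.0185],rad=.04,tol=.004));print("cap",top(d,.129,[.636,.0865],rad=.04,tol=.004))
E
```

```text
t 7.57 tcp [ 0.6328 -0.0196  0.199 ] q [-0.207  0.576  1.439 -0.     1.131 -0.193] F [ 0.1 -0.3 -0.6] gap 1.002 0.0
travel [ 2.545e-01 -2.069e-01  1.000e-04] turn [-0.0016 -0.0003 -0.    ] mm 262.40000000000003 deg 0.3
jar (4099, np.float64(0.0819), array([ 0.6343, -0.018 ]), array([ 0.6341, -0.0189]), 0.0248)
cap (8544, np.float64(0.129), array([0.636 , 0.0863]), array([0.636, 0.086]), 0.0255)
```

View pics/w5.png

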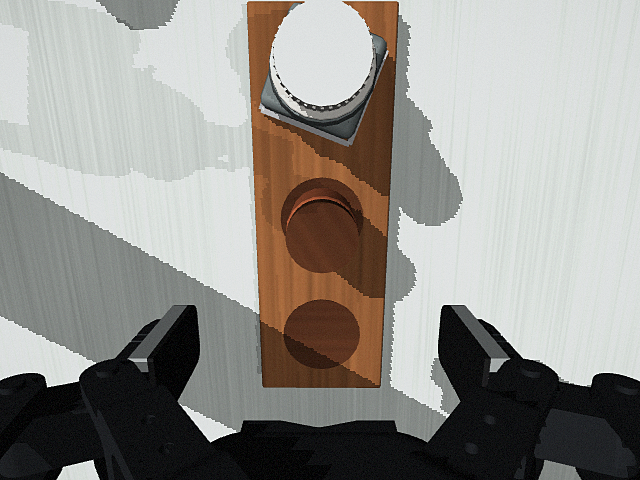

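The wrist view shows the jar standing on its disc at (322,235), the empty far disc at (321,333) and the cap at (323,50), all in one row. The jar is within about 0.5 mm of centre. Next is the tin.

apply_moves(claw=[1,1,1,1,1], travel=[[0.04,-0.033,0],[0.08,-0.065,0],[0.12,-0.098,0],[0.16,-0.13,0],[0.2,-0.162,0]], turn=[[0,0,0],[0,0,0],[0,0,0],[0,0,0],[0,0,0]])

```text
t: 8.03
tcp_pos: [0.505, 0.1429, 0.2001]
tool_rot: [0.712, 0.702, -0.001, -0.001]
force: [0.8, 1.1, -0.1]
finger_gap: 1.0
gripper_force: 0.0
```

apply_moves(claw=[1,1,1,1,1], travel=[[0.03,-0.025,0],[0.0545,-0.045,0],[0.0545,-0.045,0.05],[0.0545,-0.045,0.1],[0.0545,-0.045,0.14]], turn=[[0,0,0],[0,0,0],[0,0,0],[0,0,0],[0,0,0]])

```text
t: 8.45
tcp_pos: [0.4702, 0.1866, 0.0874]
tool_rot: [0.711, 0.703, -0.001, -0.001]
force: [0.3, -0.8, -0.5]
finger_gap: 0.999
gripper_force: 0.0
```

apply_moves(claw=[1,1,1,1], travel=[[0,0,0.035],[0,0,0.035],[0,0,0.035],[0,0,0.035]], turn=[[0,0,0],[0,0,0],[0,0,0],[0,0,0]])

```text
t: 8.78
tcp_pos: [0.4722, 0.1861, 0.0621]
tool_rot: [0.712, 0.702, 0.0, 0.0]
force: [-0.2, 0.6, 0.5]
finger_gap: 0.998
gripper_force: 0.0
```

```bash
python3 m.py .4702 .1863 .003 -.8;python3 - <<'E'
import pickle
from h import *
from station import manip
d=pickle.load(open("w5.pkl","rb"));V=cv2.cvtColor(d["pixels"],cv2.COLOR_RGB2HSV)[...,2];P=cloud(d)
# local-adaptive: disc is darker in both lit & shaded part: red channel ratio to the board; use Canny edge points near predicted rim
e=cv2.Canny(cv2.GaussianBlur(V,(5,5),0),15,40);ys,xs=np.where(e);X=ray(d,np.c_[xs,ys],.018)[:,:2]
from scipy.optimize import least_squares
c=np.array([.6331,-.1232])
for tol in(.005,.003,.0015):
    k=abs(np.hypot(*(X-c).T)-.034)<tol;c=least_squares(lambda c:np.hypot(*(X[k]-c).T)-.034,c,loss="soft_l1",f_scale=.0007).x
print("far",c.round(4),k.sum())
E
```

```text
t 8.78 tcp [0.4722 0.1861 0.0621] q [0.155 0.65  1.86  0.    0.631 0.169] F [-0.2  0.6  0.5] gap 0.998 0.0
travel [ 0.0003 -0.0025  0.0738] turn [ 0.0001 -0.     -0.    ] mm 59.1 deg 0.02
far [ 0.6328 -0.1239] 265
```

apply_moves(claw=[1,1,1,1,1], travel=[[0,-0.0025,0.03],[0,-0.0025,0.055],[0,-0.0025,0.072],[0,-0.0025,0.072],[0,-0.0025,0.072]], turn=[[0,0,0],[0,0,0],[0,0,0],[0,0,0],[0,0,0]])

```text
t: 9.2
tcp_pos: [0.4707, 0.1862, 0.0054]
tool_rot: [0.712, 0.702, 0.001, 0.001]
force: [-0.3, 0.4, -0.7]
finger_gap: 0.999
gripper_force: 0.0
```

apply_moves(claw=[-1,-1,-1,-1,-1], travel=[[0,0,0],[0,0,0],[0,0,0],[0,0,0],[0,0,0]], turn=[[0,0,0],[0,0,0],[0,0,0],[0,0,0],[0,0,0]])

```text
t: 9.62
tcp_pos: [0.4708, 0.1863, 0.006]
tool_rot: [0.712, 0.702, 0.001, 0.001]
force: [-1.0, -0.7, 6.3]
finger_gap: 0.7
gripper_force: 41.6
```

apply_moves(claw=[-1,-1,-1,-1,-1], travel=[[0,0,0],[0,0,0],[0,0,0],[0,0,0],[0,0,0]], turn=[[0,0,0],[0,0,0],[0,0,0],[0,0,0],[0,0,0]])

```text
t: 10.03
tcp_pos: [0.4708, 0.1862, 0.006]
tool_rot: [0.712, 0.702, 0.001, 0.001]
force: [-0.4, -0.6, 7.6]
finger_gap: 0.699
gripper_force: 41.6
```

```bash
python3 m.py .6329 -.1236 .2 -.8
```

```text
t 10.03 tcp [0.4708 0.1862 0.006 ] q [ 0.156  0.759  1.881 -0.     0.499  0.17 ] F [-0.4 -0.6  7.6] gap 0.699 41.6
travel [-0.3843  0.2087 -0.2421] turn [ 0.001  -0.0002  0.    ] mm 399.9 deg 0.19
```

apply_moves(claw=[-1,-1,-1,-1,-1], travel=[[0,0,-0.03],[0,0,-0.075],[0,0,-0.12],[-0.02,0.011,-0.16],[-0.06,0.033,-0.18]], turn=[[0,0,0],[0,0,0],[0,0,0],[0,0,0],[0,0,0]])

```text
t: 10.45
tcp_pos: [0.4949, 0.1399, 0.1525]
tool_rot: [0.71, 0.704, 0.002, 0.001]
force: [1.0, -0.1, -1.3]
finger_gap: 0.7
gripper_force: 44.1
```

apply_moves(claw=[-1,-1,-1,-1,-1], travel=[[-0.04,0.022,0],[-0.08,0.043,0],[-0.12,0.065,0],[-0.16,0.087,0],[-0.2,0.109,0]], turn=[[0,0,0],[0,0,0],[0,0,0],[0,0,0],[0,0,0]])

```text
t: 10.87
tcp_pos: [0.5807, -0.0251, 0.1491]
tool_rot: [0.712, 0.702, 0.0, 0.0]
force: [0.5, -0.1, -0.9]
finger_gap: 0.703
gripper_force: 44.1
```

apply_moves(claw=[-1,-1,-1,-1,-1], travel=[[-0.04,0.022,0],[-0.08,0.043,0],[-0.11,0.06,0],[-0.124,0.0667,0],[-0.124,0.0667,0]], turn=[[0,0,0],[0,0,0],[0,0,0],[0,0,0],[0,0,0]])

```text
t: 11.28
tcp_pos: [0.6336, -0.1266, 0.1487]
tool_rot: [0.713, 0.701, 0.0, 0.001]
force: [0.3, 0.5, -1.2]
finger_gap: 0.701
gripper_force: 44.1
```

apply_moves(claw=[-1,-1,-1], travel=[[0,0,0],[0,0,0],[0,0,0]], turn=[[0,0,0],[0,0,0],[0,0,0]])

```text
t: 11.53
tcp_pos: [0.6311, -0.1213, 0.1481]
tool_rot: [0.711, 0.703, -0.0, -0.001]
force: [-0.4, -0.2, -2.1]
finger_gap: 0.701
gripper_force: 44.1
```

```bash
python3 m.py .6329 -.1236 .024 -.8
```

```text
t 11.53 tcp [ 0.6311 -0.1213  0.1481] q [-0.364  0.648  1.458  0.     1.037 -0.352] F [-0.4 -0.2 -2.1] gap 0.701 44.1
travel [-0.003   0.0025  0.1551] turn [-0.0006 -0.0003  0.0006] mm 124.10000000000001 deg 0.16
```

apply_moves(claw=[-1,-1,-1,-1,-1], travel=[[-0.002,0.002,0.04],[-0.002,0.002,0.08],[-0.002,0.002,0.12],[-0.002,0.002,0.145],[-0.002,0.002,0.145]], turn=[[0,0,0],[0,0,0],[0,0,0],[0,0,0],[0,0,0]])

```text
t: 11.95
tcp_pos: [0.6297, -0.122, 0.0274]
tool_rot: [0.711, 0.703, -0.002, -0.005]
force: [-1.0, -0.3, -1.1]
finger_gap: 0.7
gripper_force: 44.2
```

apply_moves(claw=[-1,-1,-1,-1,-1], travel=[[0,0,0],[0,0,0],[0,0,0],[0,0,0],[0,0,0]], turn=[[0,0,0],[0,0,0],[0,0,0],[0,0,0],[0,0,0]])

```text
t: 12.37
tcp_pos: [0.6349, -0.1253, 0.0338]
tool_rot: [0.712, 0.702, 0.001, 0.001]
force: [-0.3, 0.1, -1.3]
finger_gap: 0.699
gripper_force: 44.2
```

```bash
python3 m.py .6329 -.1236 .024 -.8
python3 - <<'E'
from station import manip
from h import *
from scipy.optimize import least_squares
d=manip.snapshot("wrist");P=cloud(d);t=manip.sense()["tcp_pos"];print(t)
q=P[:420].reshape(-1,3);q=q[(abs(q[:,2]-(t[2]+.034))<.003)&(np.hypot(*(q[:,:2]-t[:2]).T)<.034)]
hull=cv2.convexHull(q[:,:2].astype(np.float32)).reshape(-1,2);hull=hull[hull[:,1]>np.median(q[:,1])]
f=least_squares(lambda c:np.hypot(*(hull-c).T)-.0305,t[:2],loss="soft_l1",f_scale=.001);print("lid",f.x.round(4),len(hull),np.median(q[:,2]))
E
```

```text
t 12.37 tcp [ 0.6349 -0.1253  0.0338] q [-0.367  0.81   1.505  0.     0.824 -0.353] F [-0.3  0.1 -1.3] gap 0.699 44.2
travel [ 0.0021 -0.0026  0.0123] turn [0.0009 0.0003 0.0001] mm 10.200000000000001 deg 0.17
[ 0.63466449 -0.12531293  0.03348452]
lid [ 0.6354 -0.1245] 20 0.06763146949623654
```

apply_moves(claw=[-1,-1,-1,-1,-1], travel=[[0.0013,-0.0027,0.005],[0.0013,-0.0027,0.009],[0.0013,-0.0027,0.0118],[0.0013,-0.0027,0.0118],[0.0013,-0.0027,0.0118]], turn=[[0,0,0],[0,0,0],[0,0,0],[0,0,0],[0,0,0]])

```text
t: 12.83
tcp_pos: [0.6313, -0.1239, 0.0241]
tool_rot: [0.712, 0.702, -0.0, -0.0]
force: [-3.8, 0.5, 8.6]
finger_gap: 0.698
gripper_force: 44.8
```

apply_moves(claw=[-1,-1,-1], travel=[[0,0,0],[0,0,0],[0,0,0]], turn=[[0,0,0],[0,0,0],[0,0,0]])

```text
t: 13.08
tcp_pos: [0.6313, -0.1239, 0.0241]
tool_rot: [0.712, 0.702, -0.0, -0.0]
force: [-3.8, 1.2, 9.1]
finger_gap: 0.704
gripper_force: 44.8
```

```bash
python3 m.py .6329 -.1242 .024 -.8
```

```text
t 13.08 tcp [ 0.6313 -0.1239  0.0241] q [-0.367  0.822  1.515 -0.     0.806 -0.353] F [-3.8  1.2  9.1] gap 0.704 44.8
travel [-0.0004  0.002   0.0001] turn [-0.0002 -0.0001  0.    ] mm 1.6 deg 0.05
```

apply_moves(claw=[-1,-1,-1,-1,-1], travel=[[0,0,-0.003],[0,0.002,-0.003],[0,0.002,-0.0015],[0,0.002,-0.0003],[0,0.002,-0.0003]], turn=[[0,0,0],[0,0,0],[0,0,0],[0,0,0],[0,0,0]])

```text
t: 13.5
tcp_pos: [0.634, -0.1242, 0.024]
tool_rot: [0.712, 0.702, 0.0, 0.001]
force: [-2.4, 1.2, 7.1]
finger_gap: 0.701
gripper_force: 44.8
```

```bash
python3 m.py .6329 -.1242 .024 -.8
python3 - <<'E'
from station import manip
from h import *
from scipy.optimize import least_squares
d=manip.snapshot("wrist");P=cloud(d);t=manip.sense()["tcp_pos"];print(t)
q=P[:420].reshape(-1,3);q=q[(abs(q[:,2]-(t[2]+.034))<.003)&(np.hypot(*(q[:,:2]-t[:2]).T)<.034)]
hull=cv2.convexHull(q[:,:2].astype(np.float32)).reshape(-1,2);hull=hull[hull[:,1]>np.median(q[:,1])]
f=least_squares(lambda c:np.hypot(*(hull-c).T)-.0305,t[:2],loss="soft_l1",f_scale=.001);print("lid",f.x.round(4),len(hull),np.median(q[:,2]))
E
```

```text
t 13.5 tcp [ 0.634  -0.1242  0.024 ] q [-0.366  0.824  1.509 -0.     0.808 -0.352] F [-2.4  1.2  7.1] gap 0.701 44.8
travel [ 0.     -0.0014  0.0001] turn [0.0004 0.0001 0.    ] mm 1.1 deg 0.07
[ 0.63398996 -0.12423679  0.02403632]
lid [ 0.6337 -0.1238] 26 0.05793179346850519
```

apply_moves(claw=[1,1,1,1,1], travel=[[0,0,0],[0,0,0],[0,0,0],[0,0,0],[0,0,0]], turn=[[0,0,0],[0,0,0],[0,0,0],[0,0,0],[0,0,0]])

```text
t: 13.97
tcp_pos: [0.6333, -0.124, 0.0225]
tool_rot: [0.712, 0.702, -0.0, -0.0]
force: [0.3, 0.7, 0.0]
finger_gap: 1.003
gripper_force: 0.0
```

apply_moves(claw=[1,1,1,1,1], travel=[[0,0,-0.02],[0,0,-0.06],[0,0,-0.11],[0,0,-0.16],[0,0,-0.21]], turn=[[0,0,0],[0,0,0],[0,0,0],[0,0,0],[0,0,0]])

```text
t: 14.38
tcp_pos: [0.6329, -0.1239, 0.1921]
tool_rot: [0.712, 0.702, -0.0, -0.001]
force: [-0.1, 0.4, -0.4]
finger_gap: 1.0
gripper_force: 0.0
```

apply_moves(claw=[1,1,1,1,1], travel=[[0.05,0,-0.015],[0.1,0,-0.015],[0.13,0,-0.015],[0.13,0,-0.015],[0.13,0,-0.015]], turn=[[0,0,0],[0,0,0],[0,0,0],[0,0,0],[0,0,0]])

```text
t: 14.8
tcp_pos: [0.6346, -0.0186, 0.2029]
tool_rot: [0.711, 0.703, -0.0, 0.0]
force: [0.7, -0.4, 0.9]
finger_gap: 0.997
gripper_force: 0.0
```

apply_moves(claw=[1,1,1,1], travel=[[0,0,0],[0,0,0],[0,0,0],[0,0,0]], turn=[[0,0,0],[0,0,0],[0,0,0],[0,0,0]])

```text
t: 15.13
tcp_pos: [0.6349, -0.0213, 0.2026]
tool_rot: [0.713, 0.702, -0.0, -0.0]
force: [0.5, 0.4, -0.3]
finger_gap: 1.004
gripper_force: 0.0
```

```bash
python3 m.py .636 .086 .2 -.8;python3 - <<'E'
from station import manip
import pickle
from h import *
d=manip.snapshot("wrist");pickle.dump(d,open("w6.pkl","wb"));cv2.imwrite("pics/w6.png",d["pixels"][:,:,::-1])
print("jar",top(d,.082,[.6346,-.0185],rad=.04,tol=.004));print("cap",top(d,.129,[.636,.0865],rad=.04,tol=.004));print("tin",top(d,.058,[.633,-.1236],rad=.04,tol=.004))
E
```

```text
t 15.13 tcp [ 0.6349 -0.0213  0.2026] q [-0.209  0.573  1.434 -0.     1.135 -0.193] F [ 0.5  0.4 -0.3] gap 1.004 0.0
travel [ 0.1341 -0.0007  0.0032] turn [-0.0001  0.     -0.0005] mm 107.39999999999999 deg 0.1
jar (4035, np.float64(0.0819), array([ 0.6343, -0.0181]), array([ 0.6343, -0.0188]), 0.0247)
cap (8225, np.float64(0.1289), array([0.636 , 0.0861]), array([0.6359, 0.0861]), 0.0255)
tin (4167, np.float64(0.0579), array([ 0.6339, -0.1227]), array([ 0.6342, -0.124 ]), 0.0312)
```

View pics/w6.png

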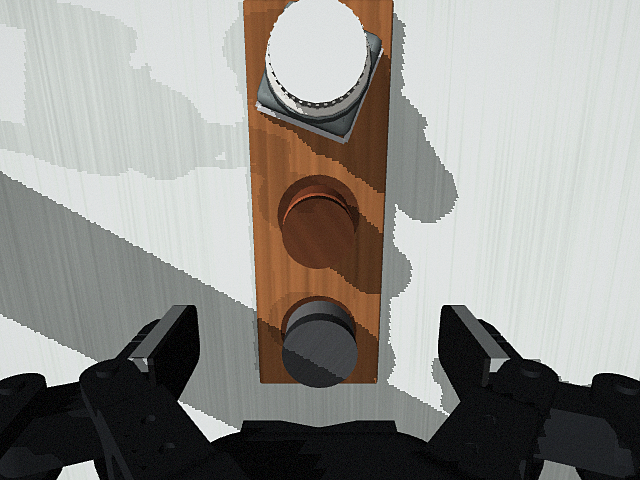

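The wrist view shows the tin on the far disc (320,352), the jar (319,233) and the cap (318,52) in line. The tin and jar are both within about 1 mm of centre. Now for the cap.

apply_moves(claw=[1,1,1,1,1], travel=[[0.05,0,0],[0.1,0,0],[0.1341,-0.0007,0],[0.1341,-0.0007,0],[0.1341,-0.0007,0.03]], turn=[[0,0,0],[0,0,0],[0,0,0],[0,0,0],[0,0,0]])

```text
t: 15.6
tcp_pos: [0.6394, 0.0886, 0.1834]
tool_rot: [0.711, 0.703, 0.004, 0.004]
force: [1.1, 0.0, 1.1]
finger_gap: 0.996
gripper_force: 0.0
```

apply_moves(claw=[1,1,1,1,1], travel=[[0,0,0.02],[0,0,0.04],[0,0,0.05],[0,0,0.05],[0,0,0.05]], turn=[[0,0,0],[0,0,0],[0,0,0],[0,0,0],[0,0,0]])

```text
t: 16.02
tcp_pos: [0.636, 0.0866, 0.1388]
tool_rot: [0.712, 0.702, -0.0, -0.0]
force: [0.7, 0.3, 0.4]
finger_gap: 0.999
gripper_force: 0.0
```

```bash
python3 m.py .636 .086 .099 -.8
```

```text
t 16.02 tcp [0.636  0.0866 0.1388] q [-0.038  0.659  1.468 -0.     1.015 -0.024] F [0.7 0.3 0.4] gap 0.999 0.0
travel [-0.0007  0.0001  0.0497] turn [-0.0001  0.     -0.0002] mm 39.800000000000004 deg 0.05
```

apply_moves(claw=[1,1,1,1,1], travel=[[-0.0007,0,0.02],[-0.0007,0,0.04],[-0.0007,0,0.0497],[-0.0007,0,0.0497],[-0.0007,0,0.0497]], turn=[[0,0,0],[0,0,0],[0,0,0],[0,0,0],[0,0,0]], newtons=60)

```text
t: 16.43
tcp_pos: [0.6362, 0.0865, 0.0997]
tool_rot: [0.712, 0.702, 0.0, 0.0]
force: [0.1, -0.8, 0.4]
finger_gap: 1.003
gripper_force: 0.0
```

apply_moves(claw=[1,1,1], travel=[[0,0,0],[0,0,0],[0,0,0]], turn=[[0,0,0],[0,0,0],[0,0,0]])

```text
t: 16.68
tcp_pos: [0.6365, 0.0867, 0.1002]
tool_rot: [0.712, 0.702, 0.001, 0.001]
force: [-0.4, -0.3, -0.5]
finger_gap: 1.007
gripper_force: 0.0
```

```bash
python3 m.py .636 .086 .099 -.8
```

```text
t 16.68 tcp [0.6365 0.0867 0.1002] q [-0.038  0.71   1.492  0.     0.938 -0.024] F [-0.4 -0.3 -0.5] gap 1.007 0.0
travel [-0.0009 -0.0006  0.0015] turn [0.0006 0.     0.    ] mm 1.5 deg 0.11
```

apply_moves(claw=[1,-1,-1,-1,-1], travel=[[-0.0006,-0.0005,0.001],[-0.0006,-0.0005,0.001],[-0.0006,-0.0005,0.001],[-0.0006,-0.0005,0.001],[-0.0006,-0.0005,0.001]], turn=[[0,0,0],[0,0,0],[0,0,0],[0,0,0],[0,0,0]], newtons=60)

```text
t: 17.1
tcp_pos: [0.6358, 0.0862, 0.0991]
tool_rot: [0.712, 0.702, 0.0, 0.0]
force: [-0.4, -0.9, 5.1]
finger_gap: 0.619
gripper_force: 61.0
```

apply_moves(claw=[-1,-1,-1,-1,-1], travel=[[0,0,0],[0,0,0],[0,0,0],[0,0,0],[0,0,0]], turn=[[0,0,0],[0,0,0],[0,0,0],[0,0,0],[0,0,0]])

```text
t: 17.52
tcp_pos: [0.6358, 0.0862, 0.0986]
tool_rot: [0.712, 0.702, 0.0, 0.0]
force: [0.1, 0.5, 4.7]
finger_gap: 0.621
gripper_force: 61.1
```

```bash
python3 m.py .636 .086 .093 -.8
python3 - <<'E'
from station import manip
from h import *
d=manip.snapshot("side");cv2.imwrite("pics/s1.png",cv2.resize(d["pixels"][150:270,270:430,::-1],None,fx=4,fy=4,interpolation=cv2.INTER_CUBIC))
E
```

```text
t 17.52 tcp [0.6358 0.0862 0.0986] q [-0.039  0.712  1.494  0.     0.935 -0.025] F [0.1 0.5 4.7] gap 0.621 61.1
travel [-0.0002  0.0003  0.007 ] turn [0.0003 0.     0.    ] mm 5.6 deg 0.06
```

View pics/s1.png

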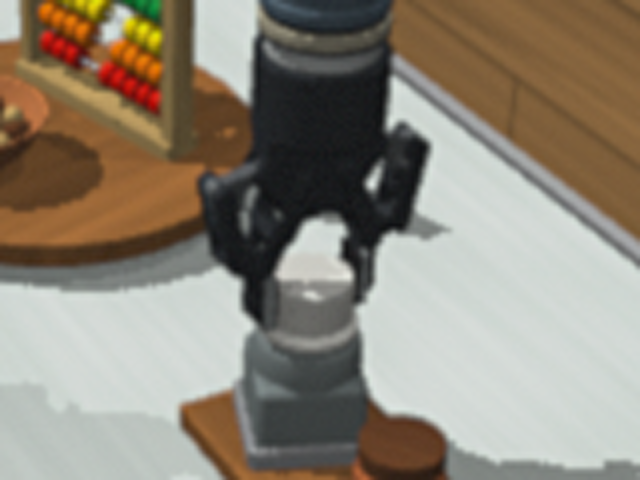

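The side crop shows the fingers on the cap's ribbed wall at about row 300, with the flared rim at row 340 free below them. Next I press.

apply_moves(claw=[-1,-1,-1,-1,-1], travel=[[0,0,0.003],[0,0,0.006],[0,0,0.008],[0,0,0.008],[0,0,0.008]], turn=[[0,0,0],[0,0,0],[0,0,0],[0,0,0],[0,0,0]])

```text
t: 17.98
tcp_pos: [0.6358, 0.0862, 0.0927]
tool_rot: [0.712, 0.702, 0.0, 0.0]
force: [-0.6, -0.1, 7.2]
finger_gap: 0.616
gripper_force: 61.6
```

```bash
python3 m.py .636 .086 .093 65.2
python3 - <<'E'
from station import manip
from h import *
d=manip.snapshot("wrist");P=cloud(d)[:430].reshape(-1,3)
q=P[(np.hypot(*(P[:,:2]-[.636,.086]).T)<.022)&(P[:,2]>.1)&(P[:,2]<.14)];print(len(q),np.percentile(q[:,2],[5,50,95]))
E
```

```text
t 17.98 tcp [0.6358 0.0862 0.0927] q [-0.039  0.72   1.497 -0.     0.923 -0.025] F [-0.6 -0.1  7.2] gap 0.616 61.6
travel [-0.0003  0.0002 -0.0004] turn [ 3.000e-04  2.000e-04 -3.666e-01] mm 0.4 deg 65.99
13504 [0.12122415 0.12215152 0.12306331]
```

apply_moves(claw=[-1,-1,-1,-1,-1], travel=[[0,0,0],[0,0,0],[0,0,0],[0,0,0],[0,0,0]], turn=[[0,0,-0.036],[0,0,-0.073],[0,0,-0.11],[0,0,-0.147],[0,0,-0.183]])

```text
t: 18.45
tcp_pos: [0.6363, 0.0859, 0.0927]
tool_rot: [0.481, 0.877, 0.0, 0.001]
force: [0.1, -1.4, 7.4]
finger_gap: 0.619
gripper_force: 61.5
```

```bash
python3 m.py .636 .086 .0925 65.2; python3 -c "
from station import manip;print(manip.sense()['ft_torque'])"
```

```text
t 18.45 tcp [0.6363 0.0859 0.0927] q [-0.039  0.72   1.497 -0.     0.923 -0.606] F [ 0.1 -1.4  7.4] gap 0.619 61.5
travel [ 0.0003 -0.0002  0.0003] turn [ 0.0003  0.0006 -0.1819] mm 0.4 deg 32.73
[-0.11347119 -0.10297451 -0.05030451]
```

apply_moves(claw=[-1,-1,-1,-1,-1], travel=[[0,0,0],[0,0,0],[0,0,0],[0,0,0],[0,0,0]], turn=[[0,0,-0.037],[0,0,-0.074],[0,0,-0.111],[0,0,-0.148],[0,0,-0.183]])

```text
t: 18.87
tcp_pos: [0.6365, 0.086, 0.0927]
tool_rot: [0.213, 0.977, 0.0, 0.001]
force: [-0.4, -0.1, 7.3]
finger_gap: 0.619
gripper_force: 61.5
```

apply_moves(claw=[-1,-1,-1], travel=[[0,0,0],[0,0,0],[0,0,0]], turn=[[0,0,0],[0,0,0],[0,0,0]])

```text
t: 19.12
tcp_pos: [0.6364, 0.086, 0.0927]
tool_rot: [0.216, 0.976, 0.0, 0.001]
force: [0.8, 0.0, 6.7]
finger_gap: 0.615
gripper_force: 61.5
```

```bash
python3 m.py .636 .086 .0925 65.2; python3 -c "
from station import manip;print(manip.sense()['ft_torque'])"
```

```text
t 19.12 tcp [0.6364 0.086  0.0927] q [-0.039  0.72   1.497 -0.     0.923 -1.175] F [0.8 0.  6.7] gap 0.615 61.5
travel [ 0.0004 -0.0003  0.0003] turn [ 0.0003  0.0007 -0.0007] mm 0.5 deg 0.18
[ 0.00024945 -0.07538263  0.03958943]
```

apply_moves(claw=[-1,-1,-1,-1,-1], travel=[[0,0,-0.004],[0,0,-0.008],[0,0,-0.012],[0,0,-0.015],[0,0,-0.015]], turn=[[0,0,0],[0,0,0],[0,0,0],[0,0,0],[0,0,0]])

```text
t: 19.53
tcp_pos: [0.6348, 0.0862, 0.1036]
tool_rot: [0.216, 0.976, -0.0, -0.001]
force: [-0.4, 0.3, -0.5]
finger_gap: 0.618
gripper_force: 61.7
```

```bash
python3 m.py .636 .086 .18 65.2
```

```text
t 19.53 tcp [0.6348 0.0862 0.1036] q [-0.039  0.704  1.492 -0.     0.946 -1.175] F [-0.4  0.3 -0.5] gap 0.618 61.7
travel [-0.0014  0.0003 -0.0955] turn [-0.0002 -0.0004 -0.0006] mm 76.39999999999999 deg 0.14
```

apply_moves(claw=[-1,-1,-1,-1,-1], travel=[[0,0,-0.015],[0,0,-0.035],[0,0,-0.06],[0,0,-0.082],[0,0,-0.0972]], turn=[[0,0,0],[0,0,0],[0,0,0],[0,0,0],[0,0,0]])

```text
t: 19.95
tcp_pos: [0.6352, 0.0863, 0.1832]
tool_rot: [0.216, 0.976, 0.0, 0.0]
force: [1.0, -0.2, -0.8]
finger_gap: 0.618
gripper_force: 61.7
```

apply_moves(claw=[-1,-1,-1,-1,-1], travel=[[0,0,0],[0,0,0],[0,0,0],[0,0,0],[0,0,0]], turn=[[0,0,0],[0,0,0],[0,0,0],[0,0,0],[0,0,0]])

```text
t: 20.37
tcp_pos: [0.6345, 0.0862, 0.1803]
tool_rot: [0.216, 0.976, -0.0, -0.001]
force: [0.4, -0.3, -0.3]
finger_gap: 0.619
gripper_force: 61.7
```

```bash
python3 m.py .636 .086 .1815 65.2
python3 - <<'E'
from station import manip
from h import *
d=manip.snapshot("wrist");t=manip.sense()["tcp_pos"];P=cloud(d)[:430].reshape(-1,3)
q=P[(np.hypot(*(P[:,:2]-t[:2]).T)<.02)&(abs(P[:,2]-t[2]-.0295)<.01)];A=np.c_[q[:,:2],np.ones(len(q))];print(len(q),np.median(q[:,2]),"slopes",np.linalg.lstsq(A,q[:,2],rcond=None)[0][:2])
d=manip.snapshot("side");cv2.imwrite("pics/s2.png",cv2.resize(d["pixels"][120:345,260:500,::-1],None,fx=2.6,fy=2.6))
E
```

```text
t 20.37 tcp [0.6345 0.0862 0.1803] q [-0.039  0.606  1.439 -0.     1.099 -1.175] F [ 0.4 -0.3 -0.3] gap 0.619 61.7
travel [-0.0018  0.0005 -0.0015] turn [-0.0003 -0.0008 -0.0007] mm 1.9 deg 0.2
11182 0.20967869201369066 slopes [-0.00718137 -0.00945016]
```

View pics/s2.png

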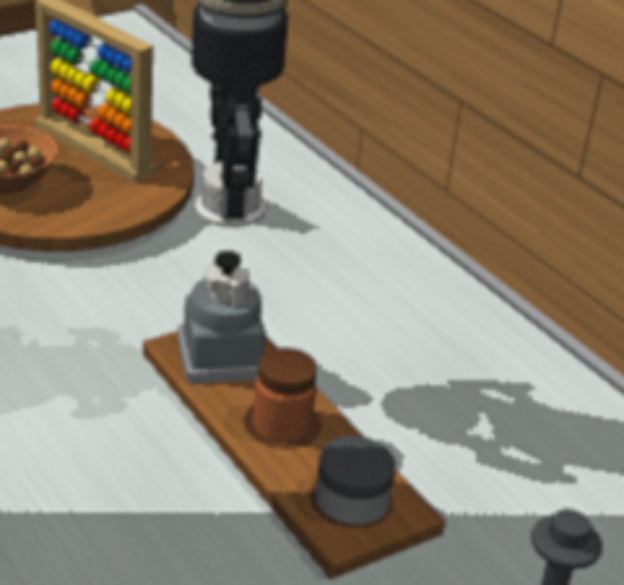

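The side crop shows the cap held level above the open bottle, with the black stopper visible at (228,262). The jar (285,395) and tin (355,480) stand in the row. I'll make a tiny height trim and hand in.

apply_moves(claw=[-1,-1,-1,-1,-1], travel=[[-0.0015,0.0005,-0.0015],[-0.0015,0.0005,-0.0015],[-0.0015,0.0005,-0.0015],[-0.0015,0.0005,-0.0015],[-0.0015,0.0005,-0.0015]], turn=[[0,0,0],[0,0,0],[0,0,0],[0,0,0],[0,0,0]])

```text
t: 20.88
tcp_pos: [0.6366, 0.0861, 0.1829]
tool_rot: [0.216, 0.976, 0.0, 0.0]
force: [0.3, -0.8, -0.8]
finger_gap: 0.613
gripper_force: 61.7
```

```bash
python3 m.py .636 .086 .1815 65.2; python3 -c "
from station import manip;print(manip.sign_off())"
```

```text
t 20.88 tcp [0.6366 0.0861 0.1829] q [-0.039  0.605  1.433  0.     1.104 -1.175] F [ 0.3 -0.8 -0.8] gap 0.613 61.7
travel [ 0.0007 -0.0004  0.0018] turn [ 0.      0.     -0.0007] mm 1.6 deg 0.12
the job is handed in; nothing more can be done
None
```

I handed the job in at 20.9 s: the jar and tin stand upright on their discs in line with the bottle, each within about 1 mm of centre, and the cap is off and held level about 5 cm above the mouth; no verdict was returned.

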